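# Open the jam jar with the ratchet lid opener

## Task

The ratchet opener on the lid of the tall clamped jam jar is still set to tighten. Flip its direction lever fully over to the other side, check that it now free-wheels by swinging the handle about 30 degrees clockwise (seen from above) while the lid stays put, then swing the handle counter-clockwise until the lid has turned open by about 45 degrees. Then let go, leaving the lever over and the lid open, and leave the short jar where it stands.

Things in the scene. Friction and masses are not known exactly. Their poses are not given: they have to be found in the camera images.
- head_axis (a point): Top centre of the ratchet opener's round steel head (92 mm wide, top 150 mm above the worktop), on the upright axis of handle and lid. Below it a finned aluminium cup (114 mm wide, 104 to 126 mm up) grips the lid of a dark jam jar (82 mm wide) in a fixed steel clamp. x axis: along the handle, away from the head; z up; turns with the handle. Handle on one side of the head, direction lever opposite.
- grip (a point): Middle of the handle's black plastic grip, 160 mm from the head's axis, 138 mm above the worktop. The grip is a straight level bar 24 mm wide, 20 mm high, 105 to 220 mm from the axis, free below. It swings sideways in an arc about the head's axis: about 8 N here to turn the lid, 2 to 3 N to free-wheel. Axes as head_axis.
- lever_tab (a point): Point in the lever's upright dark steel fin (40 long, 8 thick, 150 to 180 mm above the worktop): 165 mm up, 50 mm from the lever's upright pivot (fin: 25 to 65 mm from it). Pivot: at head_axis x = -45 mm, y = 0. Site x: along the fin to the pivot. At lever 0 the fin leans 0.35 rad to head_axis -y, at 0.7 as far to +y. Push it sideways, about 2 N, to its stop; it stays where left.
- lever (a joint): Direction lever, rad: 0 = tighten (start), 0.7 = end stop, loosen; grows as the tab moves towards head_axis +y. In between (about 0.15 to 0.55) neither direction is engaged.
- handle (a joint): Handle angle, rad, near 0 at the start, grows counter-clockwise from above; range -1.2 to 1.2. Lever at loosen: clockwise free-wheels in 15 degree clicks, counter-clockwise carries the lid along after at most 15 degrees of play. Lever at tighten: clockwise is blocked (lid fully tight), counter-clockwise free-wheels.
- lid (a joint): Jar lid angle, rad: 0 = tight (start), grows counter-clockwise, that is opening, to a stop at 1.4. A 12 mm wide lug on the cup, 72 mm out from the axis, turns with it: at 0 it points along head_axis +y as that is at handle 0. Stiff: it stays where it is left.
- short_jar_center (a point): Bystander: middle of a loose, squat jam jar, 72 mm across and 96 mm tall in all, standing free of any clamp, with a plain T bar of 110 mm on its lid and no lever. Half-way up, 48 mm above the worktop. To be left alone.

How it is judged:
On the way, in this order (a step that is already met when the one before it is completed fails the run):
1. the direction lever is flipped over to loosen while the lid is still tight (value of joint lever above 0.6 rad and value of joint lid below 0.08 rad), for 0.1 s.
2. the handle is swung clockwise, free-wheeling, to at least 17 degrees below its zero, while the lid stays put (all of step 1 and value of joint handle below -0.3 rad), for 0.1 s.
3. the handle, swung counter-clockwise, has turned the lid open by at least 34 degrees (value of joint each of lid, lever above 0.6 rad), for 0.1 s.
At the end, for the whole second after the job is handed in: The lid is turned open by at least 0.6 rad (34 degrees), the lever stands at loosen (above 0.6 rad), the handle is at rest, and the short jar stands within 30 mm of where it was (all of step 3 and velocity of joint handle between -0.1 and 0.1 rad/s and distance of short_jar_center from where it was at the start of the episode below 0.03 m); the robot touches nothing.
It fails at once if the short jar is pushed away (30 mm) or tipped over (0.3 rad) (distance of short_jar_center from where it was at the start of the episode above 0.03 m or angle between short_jar_center's own z axis and vertical above 0.3 rad).
It also fails if it takes over 51 s, if anything falls off the work surface, if the arm or the gripper's body presses on something with over 40 N, if the wrist force passes 120 N, or if a joint passes its speed limit or range.

## Robot

A 7-joint arm with a two-finger parallel gripper is mounted at the origin on the work surface. World frame = base frame: x ahead of the robot, y to its left, z up, the work surface at z = 0. Lengths are in m, angles in rad, forces in N, time in s.
With the tool pointing down it reaches from about 0.4 to 0.875 m from the base axis. Payload 6.5 kg.
Tool frame: the origin (TCP) lies midway between the tips of the shut fingers; the grasp point (between the pads) lies 19 mm behind it (hold_point_z is the distance from the TCP to the grasp point, in m); z points along the fingers, y is the line along which they close (so a half turn about z gives the same grasp; the last joint's range is limited). The gripper opens to 88 mm and grips with 3 to 60 N. Pads are 18 mm wide; open, the fingers measure 123 mm over their backs; the gripper's body (75 mm by 187 mm) begins 45 mm behind the grasp point.
Start: joints at [-1.228, 0.536, -0.004, 1.538, 0.003, 1.067, -0.071], TCP at [0.258, 0.596, 0.239] pointing down, gripper open.
Joint ranges: [-2.7, 2.7], [-0.37, 2.16], [-1.27, 1.26], [0.24, 2.4], [-1.31, 4.45], [0.19, 1.91], [-2.76, 2.76]. Speed limits (rad/s): [2.39, 2.39, 3.14, 3.14, 3.14, 3.14, 3.14].

## Interface

Orientations are given as a unit quaternion [w, x, y, z].
In Python, from workcell import read_state, camera, camera_params, close_job, boxes_of, mark_of, hold_point_z gives the robot as it stands.
- The arm moves only by the tool carry_out, never from a script. Its arguments are lists of equal length, an entry for each row: "grip": the finger opening in m, from 0 to 0.0881; "translation": the shift along the tool's x, y, z in m, a list of three; "spin": the turn about the tool's z in rad. A call has 1 to 8 rows; each row is the pose to reach, as a shift and turn from the pose commanded when the call began, along the tool's axes at that moment; what a row does not reach only later rows make up. A row lasts 1/12 s, in which the tool goes at most 41.7 mm and 7.16 degrees, less where a joint would pass 70% of its speed; a pose out of reach is approached as far as the arm can. A call with a gripper value outside its range is refused whole. The fingers move at their own pace and stop on an object; the grip force is fixed at half the most. Time passes only in rows, so rows that repeat a pose let the fingers close. It gives the time, the measured TCP pose, the force, the opening and the grip force at its end, in the units of the state.
- read_state(): the state, without advancing time (a new reading comes with each control period).
- camera(name): name is "scene" or "top" or "wrist"; returns the picture (420x560x3 uint8, red, green, blue); there is no depth.
- camera_params(name): a dict with "vfov" (degrees; the focal length in pixels is half the picture's height over the tangent of half this angle, whatever the lens; pixels are square), "cx", "cy" (the principal point, pixels), "pose" (4x4, takes a point from camera to world coordinates). Camera axes: x right, y up, looking along -z (the intrinsics and any distortion apply to the point x, -y, -z); pixel columns grow to the right and rows downward; lengths in m; the calibration is good to about 2 mm. A picture is of the moment at which its call begins: read the wrist's pose just before it. camera_params takes no time and is no camera call; for the wrist camera it gives the pose at the moment of the call.
- close_job(): hands the job in; it is judged then, once.
Trained networks look in the newest picture that a camera, given by its name, has taken for a name from the list of things; names that differ only in an ending like _2 or _b are one class to them, and where a whole thing is asked for, a point or a joint stands for the part that bears it (a point fixed in the world has none). Each returns a list of dicts, best first, with "conf" (0 to 1); they miss things now and then, are a little off and sometimes report something else, mostly with a low value. They report only what shows in the picture. A call takes as long as a camera call.
- boxes_of(camera, name): "position" ([x, y, z] in m, in world coordinates, good to about 4 mm: the middle of the surface that is visible of it).
- mark_of(camera, name): "position" ([x, y, z] in m, in world coordinates, good to about 4 mm: a listed point, or the origin of a listed thing).
The state is a dict: "time": time; "joint_positions": joint angles; "qd": joint speeds; "joint_torque": joint torques, N m; "ee_pos": TCP position; "ee_rot": TCP orientation; "contact_force": force on the tool from outside, world axes, zero at the start; "ft_torque": the same for the moment, N m; "gripper_width": finger opening in m; "grasp_force": force on a finger pad.
Only numpy, scipy, OpenCV 4.12 (cv2) and the standard library are available. Lean on these libraries where they do the work, as an engineer would, in place of code of your own. Each camera call takes 0.05 s, during which the arm holds its last target. There are 200 camera calls.

## Working session

There is one attempt and no reset: what is moved stays moved. The work goes in short steps, Python scripts to look and compute and a tool call to move; the robot and the scene stay as the last step left them, time stands still between calls to the robot, and variables do not carry over. Pictures are saved under pics/ and viewed, at most 10 in all, crops included, and the job is handed in when it is done.

Besides the shell and the picture viewer there is one more tool, called in YAML: its name, and indented under it one key for each argument. carry_out: Moves the arm, as the interface text tells. Its arguments: {"type":"object","properties":{"grip":{"type":"array","items":{"type":"number"}},"translation":{"type":"array","items":{"type":"array","items":{"type":"number"}}},"spin":{"type":"array","items":{"type":"number"}}},"required":["grip","translation","spin"]}

```bash
mkdir -p pics; python3 - <<'E'
from workcell import *
import cv2
for c in ("scene","top"):
    cv2.imwrite(f"pics/{c}0.png",camera(c)[:,:,::-1])
    for n in ("head_axis","grip","lever_tab","short_jar_center"):
        print(c,n,[( [round(v,3) for v in d["position"]],round(d["conf"],2)) for d in mark_of(c,n)[:2]])
s=read_state();print(s["time"],s["ee_pos"],s["ee_rot"],s["gripper_width"],s["contact_force"])
E
```

```text
scene head_axis [([0.593, 0.157, 0.15], 0.69)]
scene grip [([0.585, -0.003, 0.141], 0.82)]
scene lever_tab [([0.583, 0.251, 0.166], 0.8)]
scene short_jar_center [([0.605, -0.468, 0.049], 0.63)]
top head_axis [([0.593, 0.153, 0.143], 0.87)]
top grip [([0.585, -0.001, 0.137], 0.74)]
top lever_tab [([0.584, 0.252, 0.169], 0.82)]
top short_jar_center [([0.607, -0.475, 0.05], 0.97)]
0.5 [0.25835967 0.59640794 0.23869074] [ 4.72516021e-06  2.02962701e-01  9.79186469e-01 -3.89394589e-05] 0.08808478682046522 [-0.10531893 -0.61544068 -0.17284528]
```

```bash
python3 -c "
import cv2,numpy as np
a=cv2.imread('pics/scene0.png');b=cv2.imread('pics/top0.png')
cv2.imwrite('pics/both0.png',cv2.resize(np.vstack([a,b]),(400,600)) if 0 else cv2.resize(np.hstack([a,b]),(800,300)))"
```

```text
(no output)
```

View pics/top0.png

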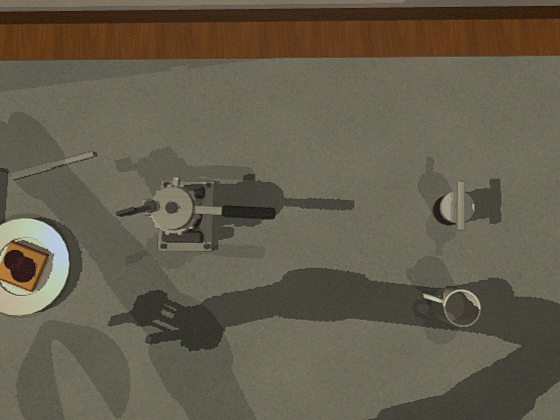

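The top view has +x up and +y to the left. The head is at about (172,208), the grip at about (248,212) pointing along −y, and the lever fin at about (130,210), leaning to −x. The short jar is far off at (455,207). The network results agree with the picture. I'll move above the fin, turning tool y to world x.

carry_out:
  grip: [0.044,0.044,0.044,0.044,0.044,0.044,0.044,0.044]
  translation:
    - [-0.435,-0.187,0]
    - [-0.435,-0.187,0]
    - [-0.435,-0.187,0]
    - [-0.435,-0.187,0]
    - [-0.435,-0.187,0]
    - [-0.435,-0.187,0]
    - [-0.435,-0.187,0]
    - [-0.435,-0.187,0]
  spin: [1.215,1.215,1.215,1.215,1.215,1.215,1.215,1.215]

```text
time: 1.17
ee_pos: [0.4882, 0.3524, 0.2391]
ee_rot: [-0.0, 0.65, 0.76, 0.0]
contact_force: [0.2, 0.7, -0.1]
gripper_width: 0.0442
grasp_force: 0.0
```

```bash
cat > h.py <<'E'
from workcell import *
import numpy as np
from scipy.spatial.transform import Rotation as R
def rot(s): return R.from_quat(np.r_[s["ee_rot"][1:],s["ee_rot"][0]]).as_matrix()
def to(p,ydeg=None):
    "shift in tool axes to world p; spin to bring tool y to world angle ydeg"
    s=read_state(); M=rot(s)
    a=np.degrees(np.arctan2(M[1,1],M[0,1]))
    sp=None if ydeg is None else np.radians((a-ydeg+90)%180-90)
    print("t",round(s["time"],2),"pos",s["ee_pos"].round(4) if hasattr(s["ee_pos"],"round") else s["ee_pos"],"yang",round(a,1),"shift",(M.T@(np.array(p)-s["ee_pos"])).round(4),"spin",sp,"F",np.round(s["contact_force"],1))
E
python3 -c "
from h import *
to([.583,.251,.239],-3)"
```

```text
t 1.17 pos [0.4882 0.3524 0.2391] yang 8.9 shift [-1.149e-01  7.790e-02  1.000e-04] spin 0.20842765848694608 F [ 0.2  0.7 -0.1]
```

carry_out:
  grip: [0.044,0.044,0.044,0.044,0.044,0.044]
  translation:
    - [-0.115,0.078,0]
    - [-0.115,0.078,0]
    - [-0.115,0.078,0]
    - [-0.115,0.078,0]
    - [-0.115,0.078,0]
    - [-0.115,0.078,0]
  spin: [0.208,0.208,0.208,0.208,0.208,0.208]

```text
time: 1.67
ee_pos: [0.5827, 0.2528, 0.2386]
ee_rot: [-0.0, 0.724, 0.69, -0.0]
contact_force: [1.1, 1.2, 0.2]
gripper_width: 0.0439
grasp_force: 0.0
```

```bash
python3 - <<'E'
from h import *
import cv2
cv2.imwrite("pics/w1.png",camera("wrist")[:,:,::-1])
for c in ("wrist","scene"):
    if c=="scene": camera(c)
    for n in ("head_axis","lever_tab"):
        print(c,n,[( [round(v,3) for v in d["position"]],round(d["conf"],2)) for d in mark_of(c,n)[:2]])
to([.583,.251,.160],-3)
E
```

```text
wrist head_axis [([0.597, 0.157, 0.154], 0.62)]
wrist lever_tab [([0.585, 0.249, 0.169], 0.96)]
scene head_axis [([0.591, 0.155, 0.15], 0.88)]
scene lever_tab [([0.583, 0.251, 0.166], 0.53)]
t 1.97 pos [0.5817 0.2546 0.2387] yang -2.5 shift [-0.0036  0.0015  0.0787] spin 0.008875364282690852 F [-0.6  0.2  0.7]
```

View pics/w1.png

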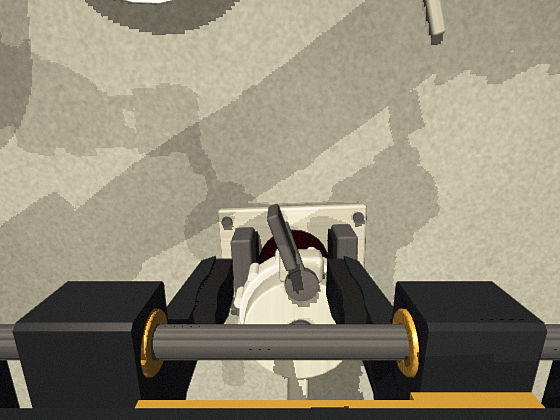

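The wrist view shows the fin from (275,210) to (295,280), midway between the fingers at about x=230 and x=330, with the pivot at (302,283). I'll descend to straddle it.

carry_out:
  grip: [0.044,0.044,0.044,0.044,0.044]
  translation:
    - [-0.003,0.001,0.02]
    - [-0.003,0.001,0.045]
    - [-0.003,0.001,0.07]
    - [-0.003,0.001,0.079]
    - [-0.003,0.001,0.079]
  spin: [0,0,0,0,0]

```text
time: 2.38
ee_pos: [0.5815, 0.25, 0.1574]
ee_rot: [-0.001, 0.723, 0.691, -0.002]
contact_force: [-0.3, 0.6, -0.0]
gripper_width: 0.0441
grasp_force: 0.0
```

carry_out:
  grip: [0.044,0.044,0.044,0.044,0.044,0.044,0.044,0.044]
  translation:
    - [0,0.006,0]
    - [0,0.012,0]
    - [0,0.018,0]
    - [0,0.024,0]
    - [0,0.03,0]
    - [0,0.036,0]
    - [0,0.04,0]
    - [0,0.04,0]
  spin: [0,0,0,0,0,0,0,0]

```text
time: 3.05
ee_pos: [0.6246, 0.2481, 0.1599]
ee_rot: [0.0, 0.723, 0.691, 0.001]
contact_force: [0.6, 0.9, 0.4]
gripper_width: 0.0442
grasp_force: 0.1
```

```bash
python3 - <<'E'
from h import *
for c in ("top","scene"):
    camera(c)
    for n in ("head_axis","lever_tab","grip"):
        print(c,n,[( [round(v,3) for v in d["position"]],round(d["conf"],2)) for d in mark_of(c,n)[:2]])
to([.583,.251,.160],-3)
E
```

```text
top head_axis [([0.592, 0.153, 0.143], 0.69)]
top lever_tab [([0.607, 0.25, 0.169], 0.55)]
top grip [([0.588, -0.0, 0.134], 0.89)]
scene head_axis [([0.595, 0.156, 0.149], 0.98)]
scene lever_tab [([0.606, 0.252, 0.166], 0.59)]
scene grip [([0.588, -0.005, 0.14], 0.72)]
t 3.45 pos [0.6234 0.2479 0.1597] yang -2.6 shift [ 0.0013 -0.0405 -0.0003] spin 0.006274145818051844 F [-0.7  0.5 -0.5]
```

The lever is most of the way over. I'll press on gently to its stop.

carry_out:
  grip: [0.044,0.044,0.044,0.044,0.044,0.044]
  translation:
    - [0,0.002,0]
    - [0,0.004,0]
    - [0,0.006,0]
    - [0,0.008,0]
    - [0,0.008,0]
    - [0,0.008,0]
  spin: [0,0,0,0,0,0]

```text
time: 3.95
ee_pos: [0.6313, 0.2475, 0.1594]
ee_rot: [-0.0, 0.723, 0.691, -0.0]
contact_force: [-3.2, -1.4, -0.3]
gripper_width: 0.0443
grasp_force: 1.2
```

carry_out:
  grip: [0.044,0.044,0.044,0.044,0.044,0.044]
  translation:
    - [0,0.002,0]
    - [0,0.004,0]
    - [0,0.006,0]
    - [0,0.006,0]
    - [0,0.006,0]
    - [0,0.006,0]
  spin: [0,0,0,0,0,0]

```text
time: 4.45
ee_pos: [0.6378, 0.2477, 0.1598]
ee_rot: [0.0, 0.723, 0.691, 0.0]
contact_force: [-1.4, 0.2, -0.9]
gripper_width: 0.0441
grasp_force: 1.0
```

```bash
python3 - <<'E'
from h import *
import cv2
for c in ("top","scene","wrist"):
    im=camera(c)
    for n in ("head_axis","lever_tab","grip"):
        print(c,n,[( [round(v,3) for v in d["position"]],round(d["conf"],2)) for d in mark_of(c,n)[:2]])
cv2.imwrite("pics/w2.png",im[:,:,::-1])
to([.583,.251,.160],-3)
E
```

```text
top head_axis [([0.591, 0.155, 0.146], 0.94)]
top lever_tab [([0.622, 0.25, 0.169], 0.66)]
top grip [([0.575, 0.003, 0.135], 0.79)]
scene head_axis []
scene lever_tab [([0.622, 0.244, 0.163], 0.57)]
scene grip [([0.572, 0.002, 0.141], 0.68)]
wrist head_axis [([0.596, 0.156, 0.154], 0.98)]
wrist lever_tab [([0.628, 0.245, 0.167], 0.91)]
wrist grip []
t 5.05 pos [0.6376 0.2477 0.1599] yang -2.6 shift [ 0.0008 -0.0547 -0.0002] spin 0.0065226761140130835 F [-1.9  0.7 -2. ]
```

View pics/w2.png

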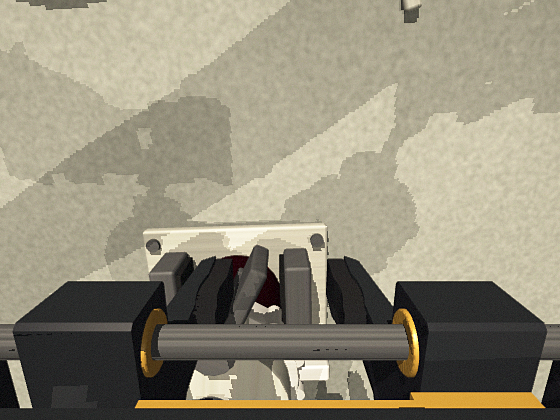

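The lever is now at its stop: the fin leans the other way, from (258,250) to (240,320), and the handle has begun to free-wheel by about 5°. I'll back off, lift and go to the grip.

carry_out:
  grip: [0.044,0.044,0.044,0.044,0.06,0.06]
  translation:
    - [0,-0.01,0]
    - [0,-0.01,-0.01]
    - [0,-0.01,-0.04]
    - [0,-0.01,-0.07]
    - [0,-0.01,-0.07]
    - [0,-0.01,-0.07]
  spin: [0,0,0,0,0,0]

```text
time: 5.55
ee_pos: [0.6296, 0.2481, 0.2331]
ee_rot: [0.001, 0.723, 0.691, 0.003]
contact_force: [-0.8, 0.1, -0.7]
gripper_width: 0.0553
grasp_force: 0.0
```

```bash
python3 -c "
from h import *
to([.573,.0,.230],-7)"
```

```text
t 5.55 pos [0.6296 0.2481 0.2331] yang -2.7 shift [-0.2505 -0.045   0.0022] spin 0.07589822773189835 F [-0.8  0.1 -0.7]
```

carry_out:
  grip: [0.06,0.06,0.06,0.06,0.06,0.06,0.06,0.06]
  translation:
    - [-0.25,-0.045,0]
    - [-0.25,-0.045,0]
    - [-0.25,-0.045,0]
    - [-0.25,-0.045,0]
    - [-0.25,-0.045,0]
    - [-0.25,-0.045,0]
    - [-0.25,-0.045,0]
    - [-0.25,-0.045,0]
  spin: [0.076,0.076,0.076,0.076,0.076,0.076,0.076,0.076]

```text
time: 6.22
ee_pos: [0.5702, -0.0037, 0.2298]
ee_rot: [0.0, 0.751, 0.66, -0.001]
contact_force: [-0.6, 0.5, -0.5]
gripper_width: 0.0601
grasp_force: 0.0
```

```bash
python3 - <<'E'
from h import *
import cv2
for c in ("top","scene","wrist"):
    im=camera(c)
    for n in ("lever_tab","grip"):
        print(c,n,[( [round(v,3) for v in d["position"]],round(d["conf"],2)) for d in mark_of(c,n)[:2]])
cv2.imwrite("pics/w3.png",im[:,:,::-1])
to([.573,0,.128],-7)
E
```

```text
top lever_tab [([0.624, 0.248, 0.169], 0.54)]
top grip [([0.574, 0.003, 0.134], 0.98)]
scene lever_tab [([0.62, 0.244, 0.163], 0.52)]
scene grip [([0.574, -0.003, 0.141], 0.91)]
wrist lever_tab []
wrist grip [([0.574, -0.001, 0.137], 0.75)]
t 6.67 pos [0.5711 0.0012 0.2296] yang -6.9 shift [-0.0009  0.0021  0.1016] spin 0.0017134143486163536 F [-0.4  0.2  0.5]
```

View pics/w3.png

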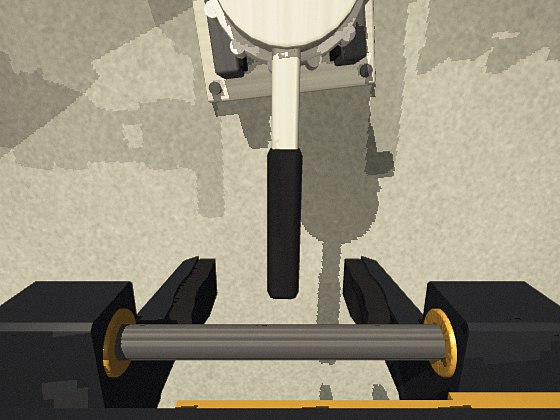

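The wrist view shows the grip bar at columns 268–300, rows 150–298, centred between the fingers and aligned with them. I'll descend, then swing clockwise.

carry_out:
  grip: [0.06,0.06,0.06,0.06,0.034,0.034,0.034]
  translation:
    - [0,0.002,0.03]
    - [0,0.002,0.06]
    - [0,0.002,0.09]
    - [0,0.002,0.102]
    - [0,0.002,0.102]
    - [0,0.002,0.102]
    - [0,0.002,0.102]
  spin: [0,0,0,0,0,0,0]

```text
time: 7.25
ee_pos: [0.5743, -0.0, 0.1294]
ee_rot: [0.001, 0.749, 0.663, 0.001]
contact_force: [0.4, -0.2, -0.5]
gripper_width: 0.0422
grasp_force: 0.0
```

```bash
python3 -c "
from h import *
to([.593,.155,.128],-7)
r=.155
for f in np.arange(-.06,-.49,-.06): print(f.round(2),round(r-r*np.cos(f),4),round(r*np.sin(f),4))"
```

```text
t 7.25 pos [ 0.5743 -0.      0.1294] yang -7.0 shift [ 0.1562 -0.0003  0.0014] spin 0.0001504034442640537 F [ 0.4 -0.2 -0.5]
-0.06 0.0003 -0.0093
-0.12 0.0011 -0.0186
-0.18 0.0025 -0.0277
-0.24 0.0044 -0.0368
-0.3 0.0069 -0.0458
-0.36 0.0099 -0.0546
-0.42 0.0135 -0.0632
-0.48 0.0175 -0.0716
```

carry_out:
  grip: [0.034,0.034,0.034,0.034,0.034,0.034,0.034,0.034]
  translation:
    - [0.0003,-0.009,0]
    - [0.001,-0.0186,0]
    - [0.0025,-0.028,0]
    - [0.0044,-0.037,0]
    - [0.007,-0.046,0]
    - [0.01,-0.0546,0]
    - [0.0135,-0.063,0]
    - [0.0175,-0.0716,0]
  spin: [0.06,0.12,0.18,0.24,0.3,0.36,0.42,0.48]

```text
time: 7.92
ee_pos: [0.5062, 0.0255, 0.13]
ee_rot: [0.001, 0.886, 0.464, 0.003]
contact_force: [3.3, -2.1, -0.9]
gripper_width: 0.0341
grasp_force: 1.7
```

```bash
python3 - <<'E'
from h import *
import cv2
for c in ("top","scene"):
    im=camera(c)
    for n in ("head_axis","lever_tab","grip"):
        print(c,n,[( [round(v,3) for v in d["position"]],round(d["conf"],2)) for d in mark_of(c,n)[:2]])
    if c=="top": cv2.imwrite("pics/t4.png",cv2.resize(im[140:280,80:300,::-1],None,fx=3,fy=3))
to([.593,.155,.128],-7)
E
```

```text
top head_axis [([0.593, 0.156, 0.147], 0.78)]
top lever_tab [([0.659, 0.226, 0.171], 0.85)]
top grip [([0.505, 0.022, 0.136], 0.86)]
scene head_axis [([0.594, 0.156, 0.149], 0.83)]
scene lever_tab [([0.658, 0.226, 0.165], 0.76)]
scene grip [([0.506, 0.021, 0.141], 0.71)]
t 8.32 pos [0.5045 0.026  0.128 ] yang -34.5 shift [ 1.564e-01 -0.000e+00  1.000e-04] spin -0.47919331033791185 F [ 0.5  0.2 -0. ]
```

View pics/t4.png

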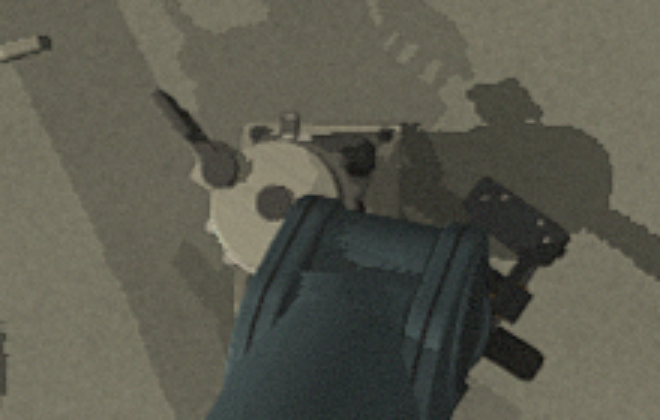

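The lug still points along +x at (290,120) and the handle is about 31° clockwise, so it free-wheeled. Now I'll swing counter-clockwise.

carry_out:
  grip: [0.034,0.034,0.034,0.034,0.034,0.034,0.034,0.034]
  translation:
    - [0.0003,0.009,0]
    - [0.001,0.0186,0]
    - [0.0025,0.028,0]
    - [0.0044,0.037,0]
    - [0.007,0.046,0]
    - [0.01,0.0546,0]
    - [0.0135,0.063,0]
    - [0.0175,0.0716,0]
  spin: [-0.06,-0.12,-0.18,-0.24,-0.3,-0.36,-0.42,-0.48]

```text
time: 8.98
ee_pos: [0.5707, 0.0002, 0.1272]
ee_rot: [-0.003, 0.748, 0.664, -0.002]
contact_force: [-6.9, 2.4, 6.8]
gripper_width: 0.034
grasp_force: 3.8
```

```bash
python3 -c "
from h import *
to([.593,.155,.128],-7)"
```

```text
t 8.98 pos [5.707e-01 2.000e-04 1.272e-01] yang -6.8 shift [ 0.1563  0.0038 -0.0007] spin 0.003416170699524154 F [-6.9  2.4  6.8]
```

carry_out:
  grip: [0.034,0.034,0.034,0.034,0.034,0.034,0.034,0.034]
  translation:
    - [0.0003,0.009,0]
    - [0.001,0.0186,0]
    - [0.0025,0.028,0]
    - [0.0044,0.037,0]
    - [0.007,0.046,0]
    - [0.01,0.0546,0]
    - [0.0135,0.063,0]
    - [0.0175,0.0716,0]
  spin: [-0.06,-0.12,-0.18,-0.24,-0.3,-0.36,-0.42,-0.48]

```text
time: 9.65
ee_pos: [0.6441, 0.0067, 0.1273]
ee_rot: [-0.002, 0.569, 0.822, -0.002]
contact_force: [-7.4, -2.4, 5.3]
gripper_width: 0.0347
grasp_force: 3.8
```

```bash
python3 - <<'E'
from h import *
import cv2
im=camera("top")
for n in ("head_axis","lever_tab","grip"):
        print(n,[( [round(v,3) for v in d["position"]],round(d["conf"],2)) for d in mark_of("top",n)[:2]])
cv2.imwrite("pics/t5.png",cv2.resize(im[140:280,80:300,::-1],None,fx=3,fy=3))
to([.593,.155,.128],-7)
E
```

```text
head_axis [([0.592, 0.152, 0.148], 0.57), ([0.604, -0.475, 0.048], 0.24)]
lever_tab [([0.584, 0.249, 0.17], 0.64)]
grip []
t 9.85 pos [0.6456 0.0071 0.1274] yang 20.4 shift [ 0.157   0.0023 -0.0007] spin 0.4784553525796036 F [-2.8 -4.5  0.6]
```

View pics/t5.png

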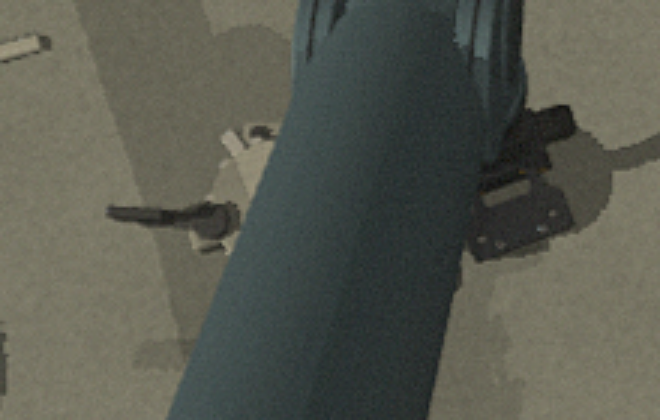

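The lug has swung to (233,143), about 45° from where it was. I'll unload, open, lift and check with a clear view.

carry_out:
  grip: [0.04,0.06,0.06,0.06,0.06,0.06,0.06,0.06]
  translation:
    - [0,-0.005,0]
    - [0,-0.005,0]
    - [0,-0.005,0]
    - [0,-0.005,-0.02]
    - [0,-0.005,-0.05]
    - [0,-0.005,-0.08]
    - [0,-0.005,-0.12]
    - [0,-0.005,-0.12]
  spin: [0,0,0,0,0,0,0,0]

```text
time: 10.52
ee_pos: [0.6458, 0.0073, 0.2559]
ee_rot: [0.005, 0.57, 0.822, 0.004]
contact_force: [1.1, -0.2, 1.2]
gripper_width: 0.06
grasp_force: 0.0
```

carry_out:
  grip: [0.06,0.06,0.06,0.06,0.06,0.06,0.06]
  translation:
    - [-0.04,-0.02,0]
    - [-0.08,-0.04,0]
    - [-0.12,-0.06,0]
    - [-0.16,-0.08,0]
    - [-0.16,-0.1,0]
    - [-0.16,-0.1,0]
    - [-0.16,-0.1,0]
  spin: [0,0,0,0,0,0,0]

```text
time: 11.1
ee_pos: [0.6033, -0.1795, 0.248]
ee_rot: [0.0, 0.571, 0.821, 0.0]
contact_force: [0.4, 0.1, -0.5]
gripper_width: 0.0599
grasp_force: 0.0
```

```bash
python3 - <<'E'
from h import *
import cv2
im=camera("top")
for n in ("head_axis","lever_tab","grip","short_jar_center"):
        print(n,[( [round(v,3) for v in d["position"]],round(d["conf"],2)) for d in mark_of("top",n)[:2]])
cv2.imwrite("pics/t6.png",cv2.resize(im[140:280,80:300,::-1],None,fx=3,fy=3))
P=camera_params("top");f=210/np.tan(np.radians(P["vfov"]/2));T=np.linalg.inv(P["pose"])
def pix(p):
    q=T@np.r_[p,1];return ((P["cx"]+f*q[0]/-q[2]-80)*3,(P["cy"]-f*q[1]/-q[2]-140)*3)
for a in (0,.6,.7,.8,.9,1.):
    b=a-.05; print(a,np.round(pix([.593+.072*np.cos(b),.155+.072*np.sin(b),.115])))
to([.593,.155,.128],-7)
E
```

```text
head_axis [([0.594, 0.151, 0.147], 0.81)]
lever_tab [([0.587, 0.252, 0.17], 0.85), ([0.592, 0.154, 0.146], 0.44)]
grip [([0.637, 0.005, 0.135], 0.6)]
short_jar_center [([0.608, -0.477, 0.052], 0.62)]
0 [297. 115.]
0.6 [241. 129.]
0.7 [233. 134.]
0.8 [225. 141.]
0.9 [218. 147.]
1.0 [212. 155.]
t 11.35 pos [ 0.6048 -0.1759  0.2476] yang 20.7 shift [0.3137 0.1058 0.1199] spin 0.48320890437311215 F [-0.1  0.4 -0. ]
```

View pics/t6.png

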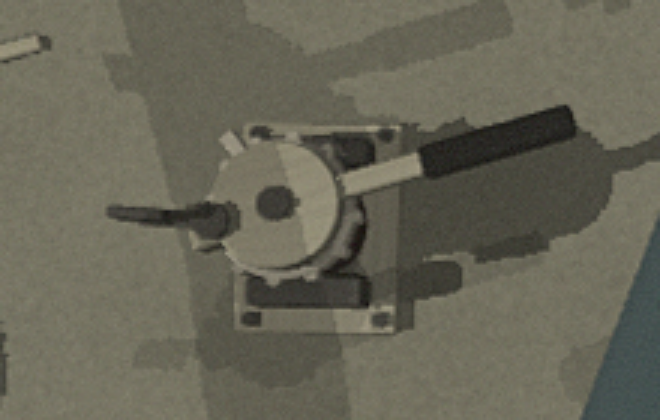

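The lug is at about (231,142), which puts the lid at roughly 0.75 rad. The lever is over, the short jar hasn't moved and the arm is clear, so I'll hand in.

```bash
python3 -c "
from workcell import *
print(close_job())"
```

```text
the job is handed in; nothing more can be done
None
```

The job is handed in, with no verdict returned: by my camera measurements the lever is at its loosen stop, the handle free-wheeled about 30° clockwise while the lid stayed put, the lid is open about 0.75 rad (43°), the arm is clear and the short jar has not moved.

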